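# Read the etched code on the eared clamp block with a contact reader

### The arm

A 7-joint arm with a two-finger parallel gripper is mounted at the origin on the work surface. World frame = base frame: x ahead of the robot, y to its left, z up, the work surface at z = 0. Lengths are in m, angles in rad, forces in N, time in s.
With the tool pointing down it reaches from about 0.4 to 0.875 m from the base axis. Payload 19.3 kg.
Tool frame: the origin (TCP) lies at the very end of the fingers, on their centre line; the grasp point (between the pads) lies 19 mm behind it; z points along the fingers, y is the line along which they close (so a half turn about z gives the same grasp; the last joint's range is limited). The gripper opens to 85 mm and grips with 20 to 120 N. Pads are 22 mm wide; open, the fingers measure 114 mm over their backs; the gripper's body (76 mm by 85 mm) begins 54 mm behind the grasp point. The pads swing forward as they close: fully open they stand 13 mm farther back than shut.
Start: joints at [1.113, 0.521, -0.036, 1.599, 0.021, 1.021, -0.113], TCP at [0.236, -0.579, 0.231] pointing down, gripper open.
Joint ranges: [-2.91, 2.91], [-0.3, 2.13], [-1.5, 1.42], [0.17, 2.43], [-1.26, 4.41], [0.16, 1.93], [-2.52, 2.52]. Speed limits (rad/s): [1.89, 1.89, 2.39, 2.39, 3.01, 3.01, 3.01].

### API

Orientations are given as [roll, pitch, yaw] about the fixed x, y, z axes, in that order (R = Rz(yaw) Ry(pitch) Rx(roll)).
In Python, from workcell import monitor, optics, workorder gives the robot as it stands.
- The arm moves only by the tool apply_moves, never from a script. Its arguments are lists of equal length, an entry for each row: "linear": the shift along the tool's x, y, z each as a share of 0.1 m, from -1 to 1, a list of three; "delta_rot": the turn, a rotation vector about the tool's x, y, z each as a share of 120 degrees, from -1 to 1, a list of three. A call has exactly 5 rows; each row is the pose to reach, as a shift and turn from the pose commanded when the call began, along the tool's axes at that moment; what a row does not reach only later rows make up. A row lasts 1/12 s, in which the tool goes at most 41.7 mm and 7.16 degrees, less where a joint would pass 70% of its speed; a pose out of reach is approached as far as the arm can. A call with a number of a shift or a turn outside -1 to 1 is refused whole. A call with a gripper value outside its range is refused whole. "gripper" is the opening, from -1 (shut) to 1 (fully open), set as the call begins (left out, the last holds). The fingers move at their own pace and stop on an object; "force" is the grip in N (left out, the last holds). Time passes only in rows, so rows that repeat a pose let the fingers close, or fill a call up. It gives the time, the measured TCP pose, the force, the opening and the grip force at its end, in the units of the state.
- monitor.observe(): the state, without advancing time (a new reading comes with each control period).
- optics.grab_frame(name): name is "scene" or "top" or "wrist"; returns (picture, depth): 400x640x3 uint8, red, green, blue; 400x640 float32, m along the optical axis (not along the pixel's ray), 0 where there is no reading.
- optics.camera_info(name): a dict with "fx", "fy", "cx", "cy" (pixels), "rvec" (rotation vector, rad) and "tvec" (3), from world to camera coordinates, as OpenCV has them; the wrist camera has in their place "T_tool_cam" (4x4, takes a point from camera to tool coordinates, whose origin is the TCP and whose axes are the flange's). Camera axes: x right, y down, z forward; pixel columns grow to the right and rows downward; lengths in m; the calibration is good to about 2 mm. A picture is of the moment at which its call begins: read the wrist's pose just before it. camera_info takes no time and is no camera call.
- workorder.job_done(): hands the job in; it is judged then, once.
The state is a dict: "clock": time; "qpos": joint angles; "qd": joint speeds; "joint_efforts": joint torques, N m; "position": TCP position; "tool_rot": TCP orientation; "force": force on the tool from outside, world axes, zero at the start; "moment": the same for the moment, N m; "grip_width": finger opening in m; "finger_force": force on a finger pad.
Only numpy, scipy, OpenCV 4.12 (cv2) and the standard library are available. Lean on these libraries where they do the work, as an engineer would, in place of code of your own. Each camera call takes 0.05 s, during which the arm holds its last target. There are 200 camera calls.

### The job

Take the hand-held code reader from its cradle and read the code etched on the block with the two tubular ears: set the reader's sprung nose squarely and centrally on the code, press gently until the nose gives by about half its travel, and hold it still there for two seconds. Then lay the reader back in its cradle the way it lay, and let go. Do not touch the plain block with the reader, and leave the other things on the bench alone.

Things in the scene. Friction and masses are not known exactly. Their poses are not given: they have to be found in the camera images.
- reader: Grey hand-held code reader: straight body 36 mm wide (y), 40 mm high (z), with a 46 mm square collar (x = -73 to -57 mm) and a black 44 mm square sprung nose in front. Origin on the long axis, where to grip; +x to the tail (end at +90 mm); the nose looks along -x, tip at x = -105 mm when out. z is up as it lies in the cradle. About 0.33 kg.
- nose_tip (a point): Middle of the reader's flat front nose face; moves with the nose. Axes as the reader's.
- reader_nose (a joint): How far the sprung nose is pushed in, m: 0 out, 0.010 fully in. It starts to give at 3 N and is fully in at 9 N.
- cradle: Metal cradle fixed to the bench; origin under its 160 x 75 x 8 mm base, z up. Two U saddles 15 mm thick at x = -40 and +62 mm hold the reader along the cradle's x, nose to -x, reader's origin 55 mm above the cradle's. U: 41 mm wide, floor at 35 mm, sides to 55 mm, flared to 69 mm. Open between the saddles for fingers.
- fix_eared: Fixture bolted to the bench, base 150 x 120 x 10 mm (origin: underside centre, z up). On an inclined slide it carries an aluminium block 38 x 60 x 70 mm with a tubular ear (42 mm across, open bore) at either side, with a 23 mm square code etched mid-face. The 60 x 70 mm face looks to the fixture's +x (across the bench to the robot's right) and 35 degrees up; top up to 165 mm high. The one to read.
- fix_eared_plate: Inclined 12 x 110 x 100 mm plate behind the eared block; origin at its centre, 80 mm above the base's origin. x: outward normal of the block's face; y: level; z: up along the face. The code's middle lies on this x axis at an unreported 50 to 85 mm (the stiff slide, about 40 N, was left anywhere): find the face by touch; no need to shift it.
- fix_plain: Fixture bolted to the bench, base 150 x 120 x 10 mm (origin: underside centre, z up). On an inclined slide it carries an aluminium block 38 x 60 x 70 mm without ears, with a 23 mm square code etched mid-face. The 60 x 70 mm face looks to the fixture's +x (across the bench to the robot's right) and 35 degrees up; top up to 165 mm high. Not to be read; it may stand on either side.
- spare_a: Spare aluminium clamp block, loose, 80 x 40 x 40 mm with a round stub; leave it. Origin at its underside.
- spare_b: Like spare_a, farther left. Origin at its underside.
- spare_c: Like spare_a, on the right. Origin at its underside.
- cleaner: White bottle, 64 mm diameter, 170 mm high, loose, far right; leave it. Origin at its underside.
- tape_roll: Cardboard ring, 90 mm diameter, 48 mm high, loose, on the left; leave it. Origin at its underside.
- spanner: Steel wrench lying on the left; leave it. Origin at its underside.
Not all that is in view belongs to the job. Leave any blue look-alike of the reader alone.

How it is judged:
On the way:
1. the reader's nose rests on the etched code of the eared block: centred within 10 mm, square within 7 degrees, pushed in by 2.5 mm or more, pressed with less than 15 N, and still, for 1.5 s (angle between the x axis of reader and the x axis of fix_eared_plate, either way round below 0.122 rad and y of nose_tip in the frame of fix_eared_plate between -0.01 and 0.01 m and z of nose_tip in the frame of fix_eared_plate between -0.01 and 0.01 m and value of joint reader_nose above 0.0025 m and contact force between reader and fix_eared between 1 and 15 N and linear speed of reader below 0.02 m/s), for 1.5 s.
At the end, for the whole second after the job is handed in: The reader lies at rest and released in both saddles of its cradle, upright, nose the same way as before: lengthwise within 15 mm, sideways within 6 mm and in height within 5 mm of its place, in line within 0.12 rad, upright within 0.15 rad (x of reader in the frame of cradle between -0.015 and 0.015 m and y of reader in the frame of cradle between -0.006 and 0.006 m and z of reader in the frame of cradle between 0.05 and 0.06 m and x of nose_tip in the frame of cradle below -0.08 m and angle between the x axis of reader and the x axis of cradle, either way round below 0.12 rad and angle between reader's own z axis and vertical below 0.15 rad and linear speed of reader below 0.02 m/s and contact force between reader and the fingers below 0.1 N); the robot touches nothing.
It fails at once if the eared fixture or the block is pressed with more than 25 N by the reader (contact force between reader and fix_eared above 25 N).
It fails at once if the reader touches the plain block or its fixture (contact force between reader and fix_plain above 0.5 N).
It fails at once if something else on the bench is pushed more than 30 mm out of its place (distance of any of spare_a, spare_b, spare_c, cleaner, tape_roll, spanner from where it was at the start of the episode above 0.03 m).
It also fails if it takes over 64 s, if anything falls off the work surface, if the arm or the gripper's body presses on something with over 40 N, if the wrist force passes 120 N, or if a joint passes its speed limit or range.

## Working session

There is one attempt and no reset: what is moved stays moved. The work goes in short steps, Python scripts to look and compute and a tool call to move; the robot and the scene stay as the last step left them, time stands still between calls to the robot, and variables do not carry over. Pictures are saved under pics/ and viewed, at most 10 in all, crops included, and the job is handed in when it is done.

Besides the shell and the picture viewer there is one more tool, called as name(argument=value, ...) on one line, values as JSON. apply_moves: Moves the arm, as the interface text tells. Its arguments: {"type":"object","properties":{"linear":{"type":"array"},"delta_rot":{"type":"array"},"gripper":{"type":"number"},"force":{"type":"number"}},"required":["linear","delta_rot"]}

```bash
ls; mkdir -p pics
cat > h.py <<'E'
import numpy as np, cv2
from scipy.spatial.transform import Rotation as R
from workcell import monitor, optics, workorder
def pts(name,d,info=None,T=None):
    i=info or optics.camera_info(name)
    v,u=np.mgrid[0:400,0:640]
    P=np.stack([(u-i['cx'])/i['fx']*d,(v-i['cy'])/i['fy']*d,d],-1)
    if name=='wrist':
        M=T@np.array(i['T_tool_cam']); return P@M[:3,:3].T+M[:3,3]
    Rm=cv2.Rodrigues(np.array(i['rvec'],float))[0]
    return (P-np.array(i['tvec']).ravel())@Rm
def tool(s=None):
    s=s or monitor.observe(); T=np.eye(4); T[:3,:3]=R.from_euler('xyz',s['tool_rot']).as_matrix(); T[:3,3]=s['position']; return T
E
python3 - <<'E'
from h import *
print(monitor.observe())
for n in ('scene','top'):
    p,d=optics.grab_frame(n); np.savez(f'{n}.npz',p=p,d=d,P=pts(n,d)); cv2.imwrite(f'pics/{n}.png',p[:,:,::-1]); print(n,optics.camera_info(n))
print(optics.camera_info('wrist'))
E
```

```text
pics
{'clock': 0.0, 'qpos': array([ 1.11282714,  0.52200509, -0.03631689,  1.59998162,  0.02118269,
        1.02110336, -0.11281689]), 'qd': array([-0.00071156,  0.00045042, -0.00110729, -0.00127382,  0.001041  ,
        0.00051935, -0.00084993]), 'joint_efforts': array([-6.32136616e-04, -9.27068567e+01,  1.97963633e+00, -3.69920182e+01,
        1.78308453e-02,  8.13903665e-03,  2.29773013e-05]), 'position': array([ 0.23616927, -0.57830826,  0.23074085]), 'tool_rot': array([-3.14048174e+00,  6.96748757e-05,  3.87723723e-01]), 'force': array([-0.09378766, -0.35911485,  0.76690541]), 'moment': array([ 0.01335746, -0.05525291,  0.02156166]), 'finger_force': 0.0, 'grip_width': 0.0853905361865105}
scene {'fx': 449.4778715176827, 'fy': 449.4778715176827, 'cx': 319.88813500332105, 'cy': 200.71837385871353, 'rvec': array([ 2.26346356,  1.16374575, -0.3981205 ]), 'tvec': array([-0.3125992 , -0.2662108 ,  1.71927376])}
top {'fx': 474.84592086187615, 'fy': 474.84592086187615, 'cx': 314.53915744842726, 'cy': 201.2181687466487, 'rvec': array([ 2.15742718, -2.1306538 ,  0.17476329]), 'tvec': array([3.42814284e-04, 5.02640130e-01, 1.38055492e+00])}
{'fx': 299.18624688237566, 'fy': 299.18624688237566, 'cx': 315.31204139122394, 'cy': 203.8908589749382, 'T_tool_cam': array([[ 1.07046126e-03, -9.44345852e-01, -3.28952527e-01,
         8.54274677e-02],
       [ 9.99999313e-01,  1.16790607e-03, -9.86365134e-05,
         2.58069737e-04],
       [ 4.77332636e-04, -3.28952196e-01,  9.44346454e-01,
        -1.42811540e-01],
       [ 0.00000000e+00,  0.00000000e+00,  0.00000000e+00,
         1.00000000e+00]])}
```

View pics/scene.png

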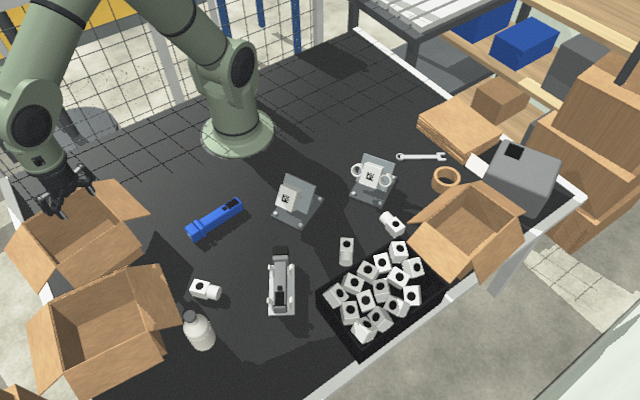

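View pics/top.png

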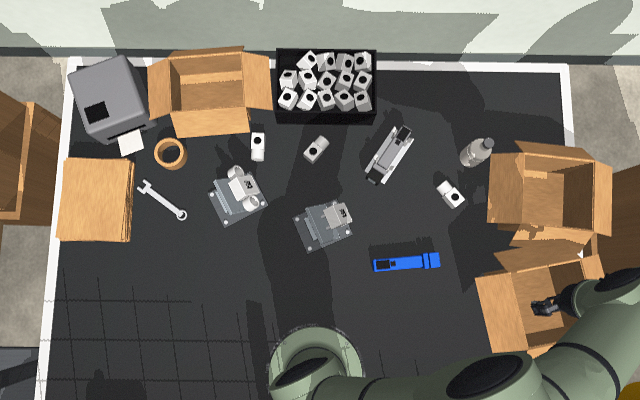

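The scene view shows the eared block at about (370,178), the plain block at (290,198) and the grey reader in its cradle at (281,283). In the top view they are at (237,190), (325,222) and (390,153). The blue decoy is at (405,262).

Run:
```python
from h import *
t=np.load('top.npz'); p=t['p'];P=t['P']
a=cv2.resize(p[115:195,350:430],None,fx=5,fy=5,interpolation=2)
b=cv2.resize(p[155:235,197:277],None,fx=5,fy=5,interpolation=2)
cv2.imwrite('pics/crop1.png',np.hstack([a,b])[:,:,::-1])
# cradle: height map points
x,y,z=P[...,0],P[...,1],P[...,2]
for nm,(r0,r1,c0,c1) in dict(cr=(115,195,350,430),ear=(155,235,197,277),plain=(190,260,285,365)).items():
    Q=P[r0:r1,c0:c1].reshape(-1,3); Q=Q[np.isfinite(Q).all(1)]
    for lo,hi in ((.004,.016),(.03,.05),(.05,.07),(.07,.085),(.085,.2)):
        S=Q[(Q[:,2]>lo)&(Q[:,2]<hi)]
        if len(S)>10:
            r=cv2.minAreaRect((S[:,:2]*1000).astype(np.float32)); print(nm,lo,hi,len(S),S.mean(0).round(4),[np.round(k,1) for k in r])
    print(np.percentile(Q[:,2],[1,10,50,90,99.5]).round(3))
```

```text
cr 0.004 0.016 1093 [ 0.6564 -0.229   0.0071] [array([ 660., -227.]), array([256.6, 250.3]), np.float64(0.1)]
cr 0.03 0.05 90 [ 0.6996 -0.1719  0.0402] [array([ 672.3, -153.8]), array([183.4, 174.6]), np.float64(56.2)]
cr 0.05 0.07 211 [ 0.6679 -0.1887  0.0624] [array([ 671.3, -204.2]), array([216.3, 163.8]), np.float64(15.1)]
cr 0.07 0.085 822 [ 0.6451 -0.2081  0.0762] [array([ 672.1, -204.4]), array([214.4, 164.9]), np.float64(15.5)]
cr 0.085 0.2 46 [ 0.7421 -0.1356  0.0911] [array([ 669.4, -166.7]), array([213.5,  69.6]), np.float64(22.0)]
[-0.006 -0.003  0.002  0.074  0.096]
ear 0.004 0.016 990 [0.504  0.2449 0.0083] [array([529.4, 246. ]), array([246.9, 244.1]), np.float64(2.2)]
ear 0.03 0.05 45 [0.6299 0.1871 0.0375] [array([557.8, 227.9]), array([ 30., 208.]), np.float64(61.8)]
ear 0.07 0.085 125 [0.4932 0.2567 0.0791] [array([500.7, 243.6]), array([110.7,  91.4]), np.float64(61.2)]
ear 0.085 0.2 1407 [0.517  0.2254 0.116 ] [array([516.6, 228.2]), array([136.4, 112.8]), np.float64(30.9)]
[-0.007 -0.003  0.002  0.12   0.147]
plain 0.004 0.016 1103 [ 0.4214 -0.0131  0.0085] [array([437.8, -25.2]), array([211.1, 242.1]), np.float64(0.8)]
plain 0.03 0.05 28 [ 0.427  -0.0267  0.0438] [array([429.6, -10.6]), array([107.2,  77.6]), np.float64(24.2)]
plain 0.05 0.07 81 [ 0.4287 -0.0328  0.0608] [array([427.9,  -8.6]), array([109.2,  73.4]), np.float64(25.1)]
plain 0.07 0.085 202 [ 0.4257 -0.0039  0.0786] [array([424.8, -10.2]), array([105.5,  87.4]), np.float64(45.8)]
plain 0.085 0.2 1030 [ 0.4369 -0.0294  0.12  ] [array([438.6, -33.5]), array([108.9, 122.7]), np.float64(22.6)]
[-0.006 -0.003  0.003  0.119  0.151]
```

View pics/crop1.png

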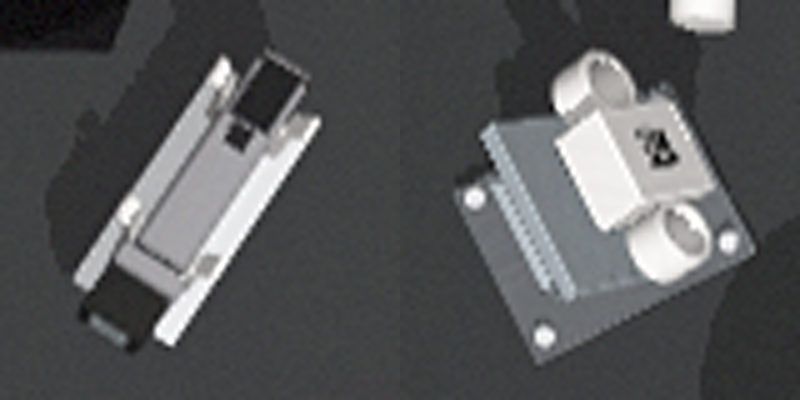

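Crop: on the left, the cradle's nose end with the pale window is at the lower left (110,325) and the tail at the upper right. On the right, the code is at (658,147), and the base corners are at about (455,190), (540,360) and (755,250). Next I refine the yaws and centres.

```bash
cat >> h.py <<'E'
def ray(name,uv,z):
    i=optics.camera_info(name); Rm=cv2.Rodrigues(np.array(i['rvec'],float))[0]; c=-Rm.T@np.array(i['tvec']).ravel()
    d=Rm.T@np.array([(uv[0]-i['cx'])/i['fx'],(uv[1]-i['cy'])/i['fy'],1]); return c+d*(z-c[2])/d[2]
E
python3 - <<'E'
from h import *
t=np.load('top.npz'); P=t['P'];p=t['p']
# reader+saddles by depth
m=((P[...,2]>.06)&(P[...,2]<.095)).astype(np.uint8); m[:, :355]=0
m[:120]=0
n,l,s,c=cv2.connectedComponentsWithStats(m); k=l[150,388]; print('k',k,s[k])
S=P[l==k]; mu=S[:,:2].mean(0); w,v=np.linalg.eigh(np.cov((S[:,:2]-mu).T)); d=v[:,1]; d*=np.sign(d[0]); q=(S[:,:2]-mu)@np.stack([d,[-d[1],d[0]]],1)
print('reader mean',mu,'yaw',np.degrees(np.arctan2(d[1],d[0])),np.percentile(q,[0.5,50,99.5],axis=0))
a,b=np.percentile(q,[0.5,99.5],axis=0); e=mu+d*b[0]; 
# base corners from crop px: full = off + px/5
f=lambda x,y,o:((x+.5)/5-.5+o[0],(y+.5)/5-.5+o[1])
C=[ray('top',f(x,y,(350,115)),.008)[:2] for x,y in ((75,280),(222,57),(321,120),(170,346))]
C=np.array(C); print(C.round(4),C.mean(0)); print([np.linalg.norm(C[i]-C[i-1]) for i in range(4)], [np.degrees(np.arctan2(*(C[j]-C[i])[::-1])) for i,j in((0,1),(3,2))])
F=np.array([ray('top',f(x-400,y,(197,155)),.010)[:2] for x,y in ((455,190),(540,362),(757,250))]); print(F.round(4),'fix origin',(F[0]+F[2])/2,np.linalg.norm(F[0]-F[1]),np.linalg.norm(F[2]-F[1]),np.degrees(np.arctan2(*(F[2]-F[1])[::-1])),np.degrees(np.arctan2(*(F[0]-F[1])[::-1])))
o=((F[0]+F[2])/2)
for z in (.08+.05*.574,.08+.0675*.574,.08+.085*.574): print('code',z,ray('top',f(658-400,147,(197,155)),z))
E
```

```text
k 1 [366 125  46  60 823]
reader mean [ 0.63755146 -0.21027778] yaw -33.51894120166843 [[-9.01257710e-02 -2.15006160e-02]
 [-1.88578286e-03  1.45379692e-05]
 [ 1.02690445e-01  2.08499322e-02]]
[[ 0.6052 -0.1471]
 [ 0.7496 -0.2401]
 [ 0.7096 -0.3015]
 [ 0.5645 -0.2055]] [ 0.65725471 -0.2235475 ]
[np.float64(0.07115022046018735), np.float64(0.1717386193332926), np.float64(0.07327794190233368), np.float64(0.17404475256450877)] [np.float64(-32.77886147945789), np.float64(-33.495495051214704)]
[[0.5295 0.3334]
 [0.4247 0.2772]
 [0.4949 0.148 ]] fix origin [0.51217399 0.24070063] 0.11885796329834258 0.1469581074113279 -61.5033907363257 28.200945648798452
code 0.1087 [0.53894401 0.19698838 0.1087    ]
code 0.118745 [0.537016   0.19562334 0.118745  ]
code 0.12879000000000002 [0.53508798 0.1942583  0.12879   ]
```

```bash
cat >> h.py <<'E'
def plan(T0,T1,n=None,nd=2):
    """print calls (linear, delta_rot) in shares; returns pose reached with rounded numbers"""
    dp=np.linalg.norm(T1[:3,3]-T0[:3,3]); a=R.from_matrix(T0[:3,:3].T@T1[:3,:3]).magnitude()
    n=n or int(max(np.ceil(dp/.098),np.ceil(np.degrees(a)/33),1)); T=T0.copy()
    for k in range(n):
        f=1/(n-k); L=T[:3,:3].T@(T1[:3,3]-T[:3,3])*f/.1; r=R.from_matrix(T[:3,:3].T@T1[:3,:3]).as_rotvec()*f/np.radians(120)
        L=L.round(nd); r=r.round(nd+1); print('L',L.tolist(),'r',r.tolist())
        T[:3,3]+=T[:3,:3]@L*.1; T[:3,:3]=T[:3,:3]@R.from_rotvec(r*np.radians(120)).as_matrix()
    print('end',T[:3,3].round(4)); return T
def pose(p,xa,za):
    xa=np.array(xa,float);za=np.array(za,float);T=np.eye(4);T[:3,0]=xa;T[:3,2]=za;T[:3,1]=np.cross(za,xa);T[:3,3]=p;return T
E
python3 - <<'E'
from h import *
T0=tool(); Ta=T0.copy(); Ta[2,3]+=.1
y=np.radians(-33.3)
plan(Ta,pose([.645,-.215,.29],[-np.cos(y),-np.sin(y),0],[0,0,-1]),n=6)
E
```

```text
L [0.86, -0.3, 0.07] r [-0.0, -0.0, -0.173]
L [0.91, 0.02, 0.07] r [-0.0, -0.0, -0.173]
L [0.85, 0.34, 0.07] r [-0.0, -0.0, -0.173]
L [0.67, 0.62, 0.07] r [-0.0, -0.0, -0.173]
L [0.4, 0.82, 0.06] r [0.0, -0.0, -0.173]
L [0.09, 0.9, 0.07] r [0.0, -0.0, -0.172]
end [ 0.6447 -0.2151  0.2899]
```

apply_moves(linear=[[0,0,-1],[0,0,-1],[0,0,-1],[0,0,-1],[0,0,-1]], delta_rot=[[0,0,0],[0,0,0],[0,0,0],[0,0,0],[0,0,0]], gripper=1)

```text
clock: 0.52
position: [0.2364, -0.5787, 0.3319]
tool_rot: [3.14, -0.0, 0.388]
force: [-0.0, -0.2, -1.7]
grip_width: 0.0854
finger_force: 0.0
```

apply_moves(linear=[[0.86,-0.3,0.07],[0.86,-0.3,0.07],[0.86,-0.3,0.07],[0.86,-0.3,0.07],[0.86,-0.3,0.07]], delta_rot=[[0,0,-0.173],[0,0,-0.173],[0,0,-0.173],[0,0,-0.173],[0,0,-0.173]])

```text
clock: 0.93
position: [0.3045, -0.5178, 0.3231]
tool_rot: [-3.14, -0.0, 0.749]
force: [0.3, -0.9, -0.1]
grip_width: 0.0856
finger_force: 0.0
```

apply_moves(linear=[[0.91,0.02,0.07],[0.91,0.02,0.07],[0.91,0.02,0.07],[0.91,0.02,0.07],[0.91,0.02,0.07]], delta_rot=[[0,0,-0.173],[0,0,-0.173],[0,0,-0.173],[0,0,-0.173],[0,0,-0.173]])

```text
clock: 1.35
position: [0.3717, -0.4583, 0.3166]
tool_rot: [-3.14, 0.0, 1.108]
force: [-1.0, -0.1, -0.1]
grip_width: 0.0854
finger_force: 0.0
```

apply_moves(linear=[[0.85,0.34,0.07],[0.85,0.34,0.07],[0.85,0.34,0.07],[0.85,0.34,0.07],[0.85,0.34,0.07]], delta_rot=[[0,0,-0.173],[0,0,-0.173],[0,0,-0.173],[0,0,-0.173],[0,0,-0.173]])

```text
clock: 1.77
position: [0.4395, -0.3978, 0.3098]
tool_rot: [-3.141, 0.0, 1.468]
force: [-1.7, 0.0, -0.4]
grip_width: 0.0855
finger_force: 0.0
```

apply_moves(linear=[[0.67,0.62,0.07],[0.67,0.62,0.07],[0.67,0.62,0.07],[0.67,0.62,0.07],[0.67,0.62,0.07]], delta_rot=[[0,0,-0.173],[0,0,-0.173],[0,0,-0.173],[0,0,-0.173],[0,0,-0.173]])

```text
clock: 2.18
position: [0.5076, -0.3376, 0.3029]
tool_rot: [-3.14, -0.0, 1.83]
force: [-0.6, -0.7, -1.1]
grip_width: 0.0852
finger_force: 0.0
```

apply_moves(linear=[[0.4,0.82,0.06],[0.4,0.82,0.06],[0.4,0.82,0.06],[0.4,0.82,0.06],[0.4,0.82,0.06]], delta_rot=[[0,0,-0.173],[0,0,-0.173],[0,0,-0.173],[0,0,-0.173],[0,0,-0.173]])

```text
clock: 2.6
position: [0.5763, -0.2777, 0.2969]
tool_rot: [-3.14, -0.0, 2.191]
force: [0.2, -1.0, -0.3]
grip_width: 0.0852
finger_force: 0.0
```

apply_moves(linear=[[0.09,0.9,0.07],[0.09,0.9,0.07],[0.09,0.9,0.07],[0.09,0.9,0.07],[0.09,0.9,0.07]], delta_rot=[[0,0,-0.172],[0,0,-0.172],[0,0,-0.172],[0,0,-0.172],[0,0,-0.172]])

```text
clock: 3.02
position: [0.6439, -0.2177, 0.29]
tool_rot: [-3.14, -0.0, 2.551]
force: [0.8, -0.4, 0.0]
grip_width: 0.0852
finger_force: 0.0
```

Run:
```python
from h import *
s=monitor.observe();T=tool(s);print(s['position'],s['tool_rot'],s['qpos'].round(2),s['force'])
p,d=optics.grab_frame('wrist'); np.savez('w1.npz',p=p,d=d,P=pts('wrist',d,T=T),T=T); cv2.imwrite('pics/w1.png',p[:,:,::-1])
```

```text
[ 0.64393082 -0.21769407  0.29000759] [-3.14022436e+00 -2.15559966e-04  2.55146249e+00] [ 0.59  0.62 -0.59  1.35  0.35  1.28  0.96] [ 0.7617819  -0.40056658  0.02395923]
```

View pics/w1.png

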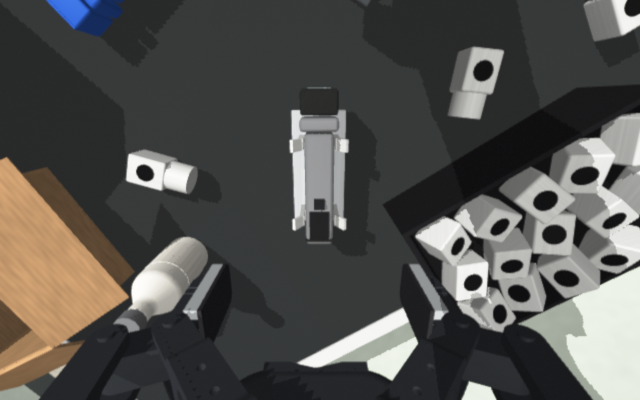

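The wrist view shows the reader centred at about (319,165), with the nose front edge at row 88, the tail at row 243 and the saddle posts at rows 145 and 223. I measure it from here.

Run:
```python
from h import *
w=np.load('w1.npz');P=w['P'];T=w['T'];i=optics.camera_info('wrist');M=T@np.array(i['T_tool_cam'])
def wr(u,v,z):
    d=M[:3,:3]@np.array([(u-i['cx'])/i['fx'],(v-i['cy'])/i['fy'],1]);return (M[:3,3]+d*(z-M[2,3])/d[2])[:2]
m=((P[...,2]>.06)&(P[...,2]<.1)).astype(np.uint8); m[:,:270]=0;m[:,370:]=0;m[260:]=0
n,l,s,c=cv2.connectedComponentsWithStats(m);k=1+np.argmax(s[1:,4]);print(s[k])
S=P[l==k][:,:2]; mu=S.mean(0);W,v=np.linalg.eigh(np.cov((S-mu).T));d=v[:,1]*np.sign(v[0,1]);n_=np.array([-d[1],d[0]])
q=(S-mu)@np.stack([d,n_],1);lo,hi=np.percentile(q,[.7,99.3],axis=0);print(np.degrees(np.arctan2(d[1],d[0])),lo,hi, 'z',np.median(P[l==k][:,2]))
print('org',mu+d*((lo[0]+hi[0])/2+.0075)+n_*(lo[1]+hi[1])/2)
nose=wr(319.5,88,.077);tail=wr(319,242.5,.075);print('nose',nose,'tail',tail,np.linalg.norm(nose-tail),np.degrees(np.arctan2(*(tail-nose)[::-1])),'org',nose+(tail-nose)*105/195)
# saddle-post mids; base edges
g=w['p'].astype(int).sum(2)
for r in (100,175,190,205): print(r,[(u,int(g[r,u])) for u in range(288,352,2)])
print([(r,int(g[r,319])) for r in list(range(84,92))+list(range(236,248))])
```

```text
[ 300  117   39  127 3719]
-33.38117017674761 [-0.07237394 -0.01956717] [0.08694599 0.01976827] z 0.07522290195832632
org [ 0.66436254 -0.22555658]
nose [ 0.56595921 -0.15987258] tail [ 0.72488642 -0.2657812 ] 0.19098296102154208 -33.67937210685297 org [ 0.6515354 -0.2169003]
100 [(288, 171), (290, 171), (292, 172), (294, 169), (296, 172), (298, 170), (300, 130), (302, 138), (304, 134), (306, 135), (308, 136), (310, 132), (312, 134), (314, 132), (316, 134), (318, 133), (320, 134), (322, 132), (324, 134), (326, 131), (328, 131), (330, 132), (332, 132), (334, 132), (336, 121), (338, 118), (340, 169), (342, 172), (344, 172), (346, 171), (348, 173), (350, 172)]
175 [(288, 173), (290, 171), (292, 255), (294, 660), (296, 679), (298, 678), (300, 674), (302, 685), (304, 659), (306, 436), (308, 468), (310, 471), (312, 470), (314, 469), (316, 468), (318, 469), (320, 466), (322, 464), (324, 462), (326, 463), (328, 463), (330, 433), (332, 315), (334, 488), (336, 508), (338, 516), (340, 507), (342, 500), (344, 318), (346, 125), (348, 128), (350, 125)]
190 [(288, 171), (290, 173), (292, 202), (294
[... 265 characters left out ...]
 517), (340, 501), (342, 491), (344, 209), (346, 128), (348, 123), (350, 126)]
205 [(288, 171), (290, 172), (292, 177), (294, 473), (296, 685), (298, 675), (300, 663), (302, 548), (304, 515), (306, 430), (308, 464), (310, 475), (312, 470), (314, 189), (316, 126), (318, 125), (320, 125), (322, 125), (324, 209), (326, 383), (328, 464), (330, 412), (332, 299), (334, 358), (336, 401), (338, 511), (340, 503), (342, 488), (344, 185), (346, 124), (348, 128), (350, 125)]
[(84, 170), (85, 170), (86, 188), (87, 283), (88, 242), (89, 142), (90, 127), (91, 132), (236, 110), (237, 109), (238, 111), (239, 112), (240, 129), (241, 203), (242, 319), (243, 297), (244, 208), (245, 173), (246, 173), (247, 173)]
```

Run:
```python
from h import *
T=tool();print(T[:3,3]); y=np.radians(-33.5); f=lambda z:pose([.6515,-.2168,z],[-np.cos(y),-np.sin(y),0],[0,0,-1])
T=plan(T,f(.2)); T=plan(T,f(.11)); plan(T,f(.036))
```

```text
[ 0.6436827  -0.21818812  0.29026377]
L [-0.06, 0.06, 0.9] r [-0.001, 0.0, -0.003]
end [ 0.6519 -0.2167  0.2003]
L [0.0, -0.0, 0.9] r [0.0, 0.0, 0.0]
end [ 0.652  -0.2167  0.1103]
L [0.0, -0.0, 0.74] r [0.0, 0.0, 0.0]
end [ 0.652  -0.2166  0.0363]
```

apply_moves(linear=[[-0.06,0.06,0.9],[-0.06,0.06,0.9],[-0.06,0.06,0.9],[-0.06,0.06,0.9],[-0.06,0.06,0.9]], delta_rot=[[0,0,-0.003],[0,0,-0.003],[0,0,-0.003],[0,0,-0.003],[0,0,-0.003]])

```text
clock: 3.48
position: [0.6532, -0.215, 0.2021]
tool_rot: [-3.142, 0.001, 2.563]
force: [0.5, 1.1, 0.5]
grip_width: 0.0855
finger_force: 0.0
```

apply_moves(linear=[[0,0,0.3],[0,0,0.6],[0,0,0.9],[0,0,0.9],[0,0,0.9]], delta_rot=[[0,0,0],[0,0,0],[0,0,0],[0,0,0],[0,0,0]])

```text
clock: 3.9
position: [0.6536, -0.2143, 0.1121]
tool_rot: [3.142, 0.001, 2.564]
force: [0.6, 0.4, 0.5]
grip_width: 0.0853
finger_force: 0.0
```

Run:
```python
from h import *
s=monitor.observe();T=tool(s);print(s['position'],s['tool_rot'],s['force'])
p,d=optics.grab_frame('wrist'); np.savez('w2.npz',p=p,d=d,T=T); cv2.imwrite('pics/w2.png',p[:,:,::-1])
```

```text
[ 0.65356335 -0.21425971  0.11212555] [3.14151655e+00 7.13414526e-04 2.56447885e+00] [0.60449891 0.40677114 0.5463025 ]
```

View pics/w2.png

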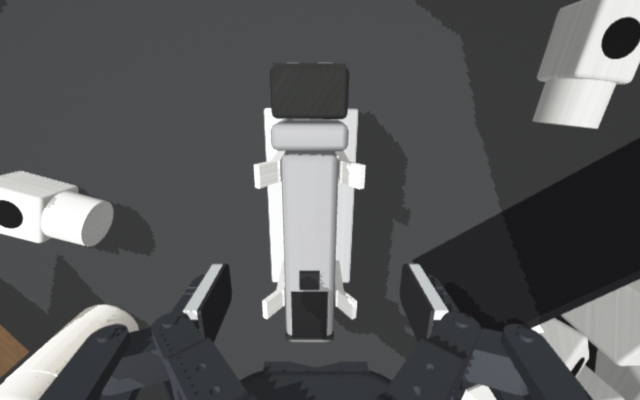

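The reader is centred at column 310 while the fingers are centred at 315, so a small sideways correction is due. It is aligned in yaw.

Run:
```python
from h import *
w=np.load('w2.npz');T=w['T'];g=w['p'].astype(int).sum(2);d=w['d'];i=optics.camera_info('wrist');Tc=np.array(i['T_tool_cam'])
def pt(u,v):  # tool coords at body top via plane z world .075 
    M=T@Tc;dd=M[:3,:3]@np.array([(u-i['cx'])/i['fx'],(v-i['cy'])/i['fy'],1]);W=M[:3,3]+dd*(.075-M[2,3])/dd[2];return (np.linalg.inv(T)@np.r_[W,1])[:3]
for r in (180,210,240):
    e=np.abs(np.diff(cv2.GaussianBlur(g.astype(np.float32),(3,3),0)[r]));print(r,[(u,int(e[u])) for u in range(262,360) if e[u]>40])
for uv in ((310,63),(310,339.5),(310,152),(310,235)): print(uv,pt(*uv).round(4))
print(monitor.observe()['position'])
```

```text
180 [(277, 42), (279, 73), (280, 87), (282, 42), (333, 41), (334, 44), (337, 94), (338, 99), (339, 77), (341, 48), (347, 55), (348, 52)]
210 [(266, 78), (267, 189), (268, 179), (269, 62), (281, 83), (282, 67), (331, 40), (332, 41), (333, 43), (335, 42), (336, 115), (337, 88), (351, 103), (352, 167), (353, 130), (354, 45)]
240 [(268, 113), (269, 191), (270, 143), (271, 42), (282, 80), (283, 66), (330, 42), (331, 43), (332, 42), (335, 111), (336, 88), (349, 44), (350, 128), (351, 177), (352, 101)]
(310, 63) [ 0.1034 -0.0026  0.0371]
(310, 339.5) [-0.0867 -0.0035  0.0372]
(310, 152) [ 0.0548 -0.0028  0.0371]
(310, 235) [ 0.0001 -0.0031  0.0371]
[ 0.65433096 -0.21427091  0.11330412]
```

apply_moves(linear=[[0,-0.03,0.15],[0,-0.03,0.35],[0,-0.03,0.55],[0,-0.03,0.75],[0,-0.03,0.75]], delta_rot=[[0,0,0],[0,0,0],[0,0,0],[0,0,0],[0,0,0]])

```text
clock: 4.37
position: [0.6514, -0.2166, 0.035]
tool_rot: [-3.141, -0.001, 2.565]
force: [-0.7, 0.1, -0.4]
grip_width: 0.0855
finger_force: 0.0
```

apply_moves(linear=[[0,0,0],[0,0,0],[0,0,0],[0,0,0],[0,0,0]], delta_rot=[[0,0,0],[0,0,0],[0,0,0],[0,0,0],[0,0,0]], gripper=-0.6, force=70)

```text
clock: 4.78
position: [0.6524, -0.2166, 0.0371]
tool_rot: [3.141, 0.002, 2.565]
force: [-2.4, 0.0, 13.7]
grip_width: 0.0355
finger_force: 70.0
```

apply_moves(linear=[[0,0,0],[0,0,0],[0,0,0],[0,0,0],[0,0,0]], delta_rot=[[0,0,0],[0,0,0],[0,0,0],[0,0,0],[0,0,0]], gripper=-0.6, force=70)

```text
clock: 5.2
position: [0.6523, -0.2166, 0.0371]
tool_rot: [3.141, 0.002, 2.565]
force: [-3.4, 0.5, 12.5]
grip_width: 0.0351
finger_force: 70.0
```

```bash
cat >> h.py <<'E'
O=np.array([.512,.2407,.08]); PHI=np.radians(-61.7); c35,s35=np.cos(np.radians(35)),np.sin(np.radians(35))
def rd(dist,dy=0,dz=0,O=O,phi=PHI):
    """tool pose with nose tip (out) at dist along the plate normal"""
    h=np.array([np.cos(phi),np.sin(phi),0]);n=c35*h+[0,0,s35];pz=-s35*h+[0,0,c35];py=np.cross(pz,n)
    T=pose([0,0,0],-n,-pz);T[:3,3]=O+n*(dist+.105)+py*dy+pz*dz-T[:3,:3]@[.001,0,-.018];return T
E
python3 - <<'E'
from h import *
T=tool();Tg=T.copy();np.save('grasp.npy',Tg)
T[2,3]+=.2
T1=rd(.115); print(T1[:3,3]); T1b=T1.copy(); T1b[:3,3]+=[0,0,.06]; T2=plan(T,T1b,n=4); plan(T2,T1)
E
```

```text
[0.60272009 0.07221451 0.19201566]
L [0.5, 0.54, -0.04] r [0.018, -0.071, 0.058]
L [0.55, 0.47, -0.13] r [0.018, -0.071, 0.058]
L [0.57, 0.4, -0.24] r [0.019, -0.071, 0.058]
L [0.57, 0.31, -0.33] r [0.018, -0.072, 0.057]
end [0.6023 0.0724 0.2519]
L [0.34, 0.0, 0.49] r [0.0, 0.0, 0.0]
end [0.6025 0.0721 0.1923]
```

apply_moves(linear=[[0,0,-0.1],[0,0,-0.3],[0,0,-0.5],[0,0,-0.75],[0,0,-1]], delta_rot=[[0,0,0],[0,0,0],[0,0,0],[0,0,0],[0,0,0]])

```text
clock: 5.62
position: [0.6512, -0.2161, 0.1369]
tool_rot: [3.142, -0.001, 2.566]
force: [0.3, -0.0, -3.0]
grip_width: 0.0354
finger_force: 70.1
```

apply_moves(linear=[[0,0,-0.25],[0,0,-0.5],[0,0,-0.75],[0,0,-1],[0,0,-1]], delta_rot=[[0,0,0],[0,0,0],[0,0,0],[0,0,0],[0,0,0]])

```text
clock: 6.03
position: [0.6532, -0.2162, 0.2413]
tool_rot: [3.139, 0.006, 2.566]
force: [0.8, 0.3, -2.0]
grip_width: 0.0356
finger_force: 70.4
```

apply_moves(linear=[[0.1,0.11,-0.01],[0.2,0.22,-0.02],[0.3,0.32,-0.02],[0.4,0.43,-0.03],[0.5,0.54,-0.04]], delta_rot=[[0.004,-0.014,0.012],[0.007,-0.028,0.023],[0.011,-0.043,0.035],[0.014,-0.057,0.046],[0.018,-0.071,0.058]])

```text
clock: 6.45
position: [0.6383, -0.1431, 0.2395]
tool_rot: [-3.113, 0.152, 2.445]
force: [0.1, -0.2, -2.8]
grip_width: 0.0359
finger_force: 70.2
```

apply_moves(linear=[[0.11,0.09,-0.03],[0.22,0.19,-0.05],[0.33,0.28,-0.08],[0.44,0.38,-0.1],[0.55,0.47,-0.13]], delta_rot=[[0.004,-0.014,0.012],[0.007,-0.028,0.023],[0.011,-0.043,0.035],[0.014,-0.057,0.046],[0.018,-0.071,0.058]])

```text
clock: 6.87
position: [0.6257, -0.0706, 0.2428]
tool_rot: [-3.102, 0.305, 2.326]
force: [-0.3, 0.4, -3.6]
grip_width: 0.0356
finger_force: 70.3
```

apply_moves(linear=[[0.11,0.08,-0.05],[0.23,0.16,-0.1],[0.34,0.24,-0.14],[0.46,0.32,-0.19],[0.57,0.4,-0.24]], delta_rot=[[0.004,-0.014,0.012],[0.007,-0.028,0.023],[0.011,-0.043,0.035],[0.015,-0.057,0.046],[0.019,-0.071,0.058]])

```text
clock: 7.28
position: [0.6135, 0.002, 0.2472]
tool_rot: [-3.109, 0.458, 2.201]
force: [0.3, -0.3, -2.4]
grip_width: 0.0353
finger_force: 70.3
```

apply_moves(linear=[[0.11,0.06,-0.07],[0.23,0.12,-0.13],[0.34,0.19,-0.2],[0.57,0.31,-0.33],[0.57,0.31,-0.33]], delta_rot=[[0.004,-0.014,0.011],[0.007,-0.028,0.023],[0.011,-0.043,0.034],[0.018,-0.072,0.057],[0.018,-0.072,0.057]])

```text
clock: 7.7
position: [0.5999, 0.0813, 0.2496]
tool_rot: [3.14, 0.609, 2.072]
force: [-0.6, 2.3, -4.2]
grip_width: 0.0353
finger_force: 70.7
```

Run:
```python
from h import *
s=monitor.observe();T=tool(s);print(s['position'],s['tool_rot'],s['force'],s['qpos'].round(2),s['clock'])
plan(T,rd(.115)); plan(T,rd(.10))
```

```text
[0.59987803 0.08125195 0.24962135] [3.1404599  0.60932534 2.07162064] [-0.61943495  2.34349644 -4.21938551] [-0.29  0.49 -0.36  1.79  0.87  1.16 -0.6 ] 7.7
L [0.25, -0.02, 0.53] r [0.002, -0.001, 0.003]
end [0.6029 0.0717 0.1918]
L [0.4, -0.02, 0.53] r [0.002, -0.001, 0.003]
end [0.597  0.0825 0.1833]
```

apply_moves(linear=[[0.05,0,0.1],[0.1,0,0.2],[0.18,0,0.35],[0.25,-0.02,0.53],[0.25,-0.02,0.53]], delta_rot=[[0,0,0],[0,0,0],[0,0,0],[0.002,0,0.003],[0.002,0,0.003]])

```text
clock: 8.12
position: [0.6029, 0.0601, 0.1891]
tool_rot: [-3.134, 0.609, 2.06]
force: [-0.6, -1.5, -2.5]
grip_width: 0.0354
finger_force: 70.3
```

Run:
```python
from h import *
ims=[]
for n in ('scene','top'):
    p,d=optics.grab_frame(n); np.savez(f'{n}2.npz',p=p,d=d)
    r=(130,240,330,430) if n=='scene' else (130,240,200,300)
    ims.append(cv2.resize(p[r[0]:r[1],r[2]:r[3]],(400,440),interpolation=cv2.INTER_CUBIC))
cv2.imwrite('pics/near.png',np.hstack(ims)[:,:,::-1])
s=monitor.observe();print(s['position'],s['tool_rot'],s['force'],s['qpos'].round(2)); plan(tool(s),rd(.115)); T=tool(s); print((rd(.115)[:3,:3].T@(T[:3,3]-rd(.115)[:3,3])).round(4))
```

```text
[0.60403966 0.06183894 0.19222306] [-3.13794571  0.60965279  2.05913683] [ 0.6766392  -0.09431345 -1.81238816] [-0.28  0.57 -0.33  1.84  0.93  1.07 -0.68]
L [0.08, 0.04, -0.05] r [-0.003, -0.001, -0.002]
end [0.6032 0.072  0.1917]
[-0.0081 -0.0038  0.0054]
```

View pics/near.png

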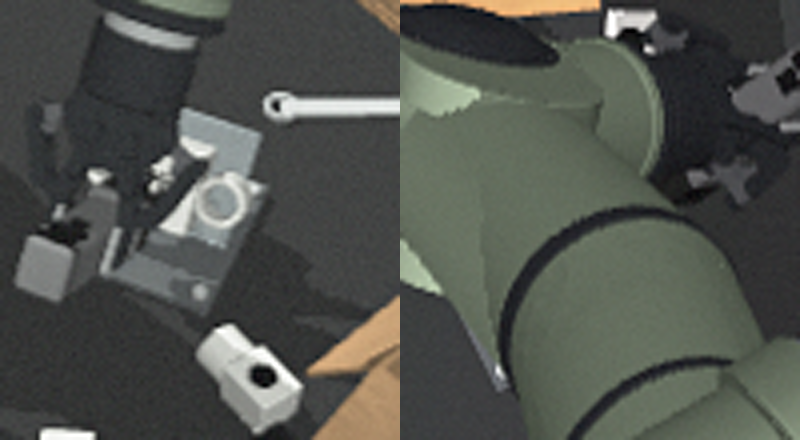

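Both fixed cameras are largely blocked by the arm: only the tubular ear shows at left (220,200), with the reader at (60,250). I'll triangulate the code from the first two pictures instead.

Run:
```python
from h import *
def cen(n,u0,u1,v0,v1,th):
    p=np.load(n+'.npz')['p'];g=cv2.cvtColor(p,cv2.COLOR_RGB2GRAY)[v0:v1,u0:u1]
    m=(g<th).astype(np.uint8);k,l,s,c=cv2.connectedComponentsWithStats(m,connectivity=8)
    print(n,[(s[j].tolist()) for j in range(1,k) if s[j,4]>3]); 
    print('\n'.join(' '.join('%3d'%x for x in r) for r in g))
cen('scene',360,381,166,188,100)
cen('top',238,262,174,196,90)
T=tool();print(T[:3,3],(rd(.115)[:3,:3].T@(T[:3,3]-rd(.115)[:3,3])).round(4))
```

```text
scene [[7, 7, 3, 3, 4], [7, 11, 5, 3, 8]]
231 204 172 196 219 223 224 221 221 222 226 227 228 238 238 228 222 221 221 222 217
214 223 183 203 221 222 223 223 224 222 223 221 221 222 224 232 240 239 227 220 222
178 218 194 204 222 221 225 222 221 222 223 221 221 220 221 222 224 226 233 242 240
160 203 220 220 219 222 225 222 220 223 224 221 222 219 220 220 219 217 224 227 230
154 194 230 226 221 222 224 223 222 222 222 222 220 221 220 221 222 218 221 223 224
148 193 222 221 221 223 225 206 215 226 224 222 221 221 220 220 221 220 222 223 221
145 194 220 221 222 223 228 168 136 209 208 214 223 223 221 222 219 220 222 223 209
191 218 222 221 221 224 209 126  97 177 137 156 217 205 212 221 222 222 222 226 189
219 217 221 223 222 226 205 111  37  90 145 172 186 127 189 224 220 220 223 227 177
207 213 221 222 224 226 169  73 178 163 132 108 149 163 207 222 221 222 225 219 166
194 216 222 222 223 228 153 133 222 163 133 130 121 197 215 218 223 222 225 192 185
202 221 221 224 225 207 119 109 185 127  78 114  80 188 222 221 222 222 220 178 188
208 224 222 224 224 198 122  53  75  56  26 146 20
[... 2307 characters left out ...]
190 193 194 193 192 191 192 188 191 192 192 194 168 120  40  56
240 239 239 241 249 225 188 192 191 190 193 190 190 188 189 188 188 189 190 190 196 129  85  41
239 239 240 240 242 253 195 190 193 190 190 188 188 186 187 188 184 184 186 187 197 168 123  49
236 237 238 238 239 248 224 185 187 189 184 183 183 187 186 193 193 195 192 195 209 187 117  94
238 237 237 237 239 239 252 184 185 187 193 194 195 195 194 210 214 216 208 186 153 128 117 120
239 239 238 238 239 238 247 221 197 197 211 214 214 204 186 176 165 170 172 139 111 110 114 115
240 240 240 240 241 245 239 241 210 196 171 185 185 190 179 180 139 102 104 109 112 111 111 118
[0.60403966 0.06183894 0.19222306] [-0.0081 -0.0038  0.0054]
```

Run:
```python
from h import *
def line(n,u,v):
    a=ray(n,(u,v),0);b=ray(n,(u,v),.3);return a,(b-a)/np.linalg.norm(b-a)
a,d=line('scene',369.7,175.9);b,e=line('top',248.2,184.2)
A=np.stack([d,-e],1);t=np.linalg.lstsq(A,b-a,rcond=None)[0];p=a+d*t[0];q=b+e*t[1];X=(p+q)/2;print(p,q,X)
T=rd(0);h=np.array([np.cos(PHI),np.sin(PHI),0]);n=-T[:3,0];pz=-T[:3,2];py=np.cross(pz,n);print('n,y,z',(X-O)@n,(X-O)@py,(X-O)@pz)
# face normal from depth in the first views: pixels on the face
for nm,(u0,u1,v0,v1) in dict(scene=(363,376,168,183),top=(242,254,178,190)).items():
    P=np.load(nm+'.npz')['P'][v0:v1,u0:u1].reshape(-1,3);c=P.mean(0);w,s,v=np.linalg.svd(P-c);N=v[2]*np.sign(v[2][2]);print(nm,c,'res',s[2]/len(P)**.5,'N yaw',np.degrees(np.arctan2(N[1],N[0])),'el',np.degrees(np.arcsin(N[2])),'d',(c-O)@n)
```

```text
[0.53750358 0.19686602 0.11600239] [0.53700546 0.1960056  0.11579009] [0.53725452 0.19643581 0.11589624]
n,y,z 0.06232215857090061 0.001250899887764556 0.00018277536763391597
scene [0.53525564 0.19546078 0.11919768] res 0.0030761806585332878 N yaw -62.843004754931975 el 34.53845115929301 d 0.06414275171765875
top [0.53902939 0.19792637 0.11602828] res 0.004311544902730392 N yaw -56.46998335048371 el 25.770365142770903 d 0.062012104764995565
```

apply_moves(linear=[[0,0,0],[0,0,0],[0,0,0],[0,0,0],[0,0,0]], delta_rot=[[0,0,0],[0,0,0],[0,0,0],[0,0,0],[0,0,0]])

```text
clock: 8.63
position: [0.6044, 0.0632, 0.1931]
tool_rot: [-3.141, 0.61, 2.059]
force: [-0.2, -0.3, -2.7]
grip_width: 0.0355
finger_force: 70.3
```

Run:
```python
from h import *
T=tool();print(T[:3,3],(rd(.115)[:3,:3].T@(T[:3,3]-rd(.115)[:3,3])).round(4)); plan(T,rd(.1))
```

```text
[0.6043976  0.06317865 0.19307806] [-0.0078 -0.0028  0.0041]
L [0.23, 0.03, -0.04] r [-0.002, -0.0, -0.002]
end [0.5971 0.0833 0.1832]
```

Run:
```python
from h import *
plan(tool(),rd(.08,.001))
```

```text
L [0.43, 0.04, -0.04] r [-0.002, -0.0, -0.002]
end [0.5903 0.0982 0.1717]
```

apply_moves(linear=[[0.09,0.01,-0.01],[0.18,0.02,-0.02],[0.27,0.03,-0.03],[0.36,0.04,-0.04],[0.43,0.04,-0.04]], delta_rot=[[0,0,0],[0,0,0],[-0.001,0,-0.001],[-0.002,0,-0.002],[-0.002,0,-0.002]])

```text
clock: 9.05
position: [0.5897, 0.0997, 0.1705]
tool_rot: [-3.141, 0.609, 2.066]
force: [0.6, -0.0, -2.8]
grip_width: 0.0353
finger_force: 70.3
```

apply_moves(linear=[[0,0,0],[0,0,0],[0,0,0],[0,0,0],[0,0,0]], delta_rot=[[0,0,0],[0,0,0],[0,0,0],[0,0,0],[0,0,0]])

```text
clock: 9.47
position: [0.5904, 0.0976, 0.1715]
tool_rot: [3.142, 0.61, 2.063]
force: [0.2, 0.3, -2.7]
grip_width: 0.0355
finger_force: 70.3
```

```bash
cat >> h.py <<'E'
def st(d=.08):
    s=monitor.observe();T=tool(s);G=rd(0,.001);e=G[:3,:3].T@(T[:3,3]-G[:3,3]);n=-G[:3,0]
    print('clock',s['clock'],'dist',round(-e[0],4),'ey,ez',e[1:].round(4),'Fn',round(float(np.array(s['force'])@n),2),'ang',np.degrees(np.arccos(G[:3,0]@T[:3,0])).round(2));return T
E
python3 - <<'E'
from h import *
T=st();plan(T,rd(.068,.001))
ims=[]
p,d=optics.grab_frame('scene');ims.append(cv2.resize(p[130:240,330:430],(400,440),interpolation=2))
p,d=optics.grab_frame('wrist');ims.append(cv2.resize(p[:220,220:420],(400,440),interpolation=2))
cv2.imwrite('pics/near2.png',np.hstack(ims)[:,:,::-1])
E
```

```text
clock 9.4667 dist 0.0801 ey,ez [0.0002 0.0006] Fn -1.74 ang 0.07
L [0.12, -0.0, -0.01] r [-0.0, -0.0, -0.0]
end [0.5855 0.1068 0.1655]
```

View pics/near2.png

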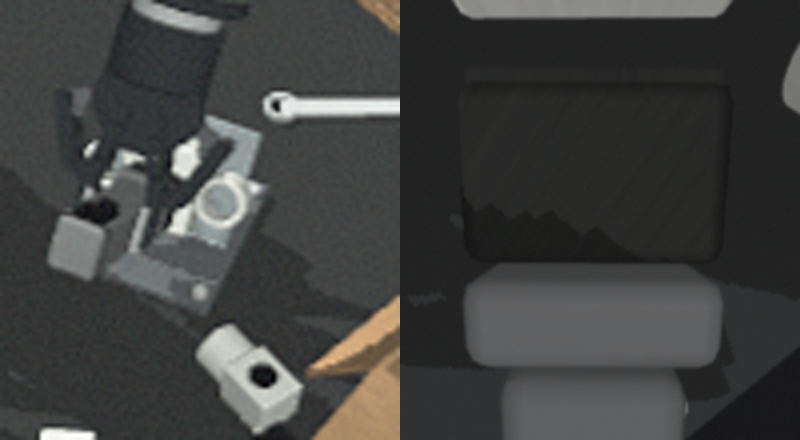

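The wrist crop on the right shows the nose centred at column 596 and the block's edge ahead of it centred at 593, so they line up within about 1 mm. Next comes the slow approach.

apply_moves(linear=[[0.03,0,0],[0.06,0,0],[0.08,0,-0.01],[0.1,0,-0.01],[0.12,0,-0.01]], delta_rot=[[0,0,0],[0,0,0],[0,0,0],[0,0,0],[0,0,0]])

```text
clock: 9.98
position: [0.5852, 0.1076, 0.1651]
tool_rot: [-3.141, 0.61, 2.065]
force: [-0.0, 0.2, -2.5]
grip_width: 0.0354
finger_force: 70.3
```

```bash
python3 -c "
from h import *
st()"
```

```text
clock 9.9833 dist 0.0673 ey,ez [ 0.0003 -0.0006] Fn -1.59 ang 0.06
```

apply_moves(linear=[[0.01,0,0],[0.02,0,0],[0.03,0,0],[0.03,0,0],[0.03,0,0]], delta_rot=[[0,0,0],[0,0,0],[0,0,0],[0,0,0],[0,0,0]])

```text
clock: 10.4
position: [0.5842, 0.1094, 0.1636]
tool_rot: [-3.141, 0.61, 2.064]
force: [0.5, -0.2, -2.8]
grip_width: 0.0354
finger_force: 70.3
```

```bash
python3 -c "
from h import *
st()"
```

```text
clock 10.4 dist 0.0647 ey,ez [ 0.0003 -0.0005] Fn -1.29 ang 0.06
```

apply_moves(linear=[[0.01,0,0],[0.02,0,0],[0.03,0,0],[0.03,0,0],[0.03,0,0]], delta_rot=[[0,0,0],[0,0,0],[0,0,0],[0,0,0],[0,0,0]])

```text
clock: 10.82
position: [0.583, 0.1116, 0.1618]
tool_rot: [-3.141, 0.61, 2.064]
force: [-0.5, -0.3, -3.0]
grip_width: 0.0352
finger_force: 70.3
```

```bash
python3 -c "
from h import *
st()"
```

```text
clock 10.8167 dist 0.0616 ey,ez [ 0.0003 -0.0005] Fn -1.7 ang 0.06
```

apply_moves(linear=[[0.01,0,0],[0.02,0,0],[0.02,0,0],[0.02,0,0],[0.02,0,0]], delta_rot=[[0,0,0],[0,0,0],[0,0,0],[0,0,0],[0,0,0]])

```text
clock: 11.23
position: [0.5823, 0.1128, 0.1608]
tool_rot: [-3.141, 0.61, 2.064]
force: [2.1, -2.7, -0.5]
grip_width: 0.0352
finger_force: 70.5
```

```bash
python3 -c "
from h import *
st()"
```

```text
clock 11.2333 dist 0.0599 ey,ez [ 0.0002 -0.0005] Fn 2.48 ang 0.05
```

apply_moves(linear=[[0.01,0,0],[0.02,0,0],[0.02,0,0],[0.02,0,0],[0.02,0,0]], delta_rot=[[0,0,0],[0,0,0],[0,0,0],[0,0,0],[0,0,0]])

```text
clock: 11.65
position: [0.5815, 0.1144, 0.1596]
tool_rot: [-3.141, 0.61, 2.064]
force: [2.1, -2.8, -0.1]
grip_width: 0.0354
finger_force: 70.5
```

```bash
python3 -c "
from h import *
st()"
```

```text
clock 11.65 dist 0.0577 ey,ez [ 0.0003 -0.0005] Fn 2.78 ang 0.06
```

apply_moves(linear=[[0.01,0,0],[0.02,0,0],[0.02,0,0],[0.02,0,0],[0.02,0,0]], delta_rot=[[0,0,0],[0,0,0],[0,0,0],[0,0,0],[0,0,0]])

```text
clock: 12.07
position: [0.5807, 0.1158, 0.1584]
tool_rot: [-3.141, 0.61, 2.064]
force: [4.0, -3.2, 0.5]
grip_width: 0.0353
finger_force: 70.5
```

```bash
python3 -c "
from h import *
st()"
```

```text
clock 12.0667 dist 0.0557 ey,ez [ 0.0003 -0.0005] Fn 4.21 ang 0.06
```

apply_moves(linear=[[0,0,0],[0,0,0],[0,0,0],[0,0,0],[0,0,0]], delta_rot=[[0,0,0],[0,0,0],[0,0,0],[0,0,0],[0,0,0]])

```text
clock: 12.48
position: [0.5806, 0.1159, 0.1584]
tool_rot: [-3.141, 0.61, 2.064]
force: [2.7, -3.1, 1.3]
grip_width: 0.0351
finger_force: 70.6
```

apply_moves(linear=[[0,0,0],[0,0,0],[0,0,0],[0,0,0],[0,0,0]], delta_rot=[[0,0,0],[0,0,0],[0,0,0],[0,0,0],[0,0,0]])

```text
clock: 12.9
position: [0.5807, 0.1159, 0.1584]
tool_rot: [-3.141, 0.61, 2.064]
force: [3.2, -3.1, 1.0]
grip_width: 0.0354
finger_force: 70.6
```

apply_moves(linear=[[0,0,0],[0,0,0],[0,0,0],[0,0,0],[0,0,0]], delta_rot=[[0,0,0],[0,0,0],[0,0,0],[0,0,0],[0,0,0]])

```text
clock: 13.32
position: [0.5807, 0.1159, 0.1584]
tool_rot: [-3.141, 0.61, 2.064]
force: [3.3, -3.6, -0.2]
grip_width: 0.0354
finger_force: 70.6
```

apply_moves(linear=[[0,0,0],[0,0,0],[0,0,0],[0,0,0],[0,0,0]], delta_rot=[[0,0,0],[0,0,0],[0,0,0],[0,0,0],[0,0,0]])

```text
clock: 13.73
position: [0.5807, 0.1159, 0.1584]
tool_rot: [-3.141, 0.61, 2.064]
force: [3.6, -3.5, 0.4]
grip_width: 0.0352
finger_force: 70.6
```

apply_moves(linear=[[0,0,0],[0,0,0],[0,0,0],[0,0,0],[0,0,0]], delta_rot=[[0,0,0],[0,0,0],[0,0,0],[0,0,0],[0,0,0]])

```text
clock: 14.15
position: [0.5806, 0.1159, 0.1584]
tool_rot: [-3.141, 0.61, 2.064]
force: [3.6, -3.7, 0.7]
grip_width: 0.0352
finger_force: 70.6
```

apply_moves(linear=[[0,0,0],[0,0,0],[0,0,0],[0,0,0],[0,0,0]], delta_rot=[[0,0,0],[0,0,0],[0,0,0],[0,0,0],[0,0,0]])

```text
clock: 14.57
position: [0.5807, 0.1159, 0.1584]
tool_rot: [-3.141, 0.61, 2.064]
force: [3.6, -4.4, 1.0]
grip_width: 0.0355
finger_force: 70.6
```

apply_moves(linear=[[0,0,0],[0,0,0],[0,0,0],[0,0,0],[0,0,0]], delta_rot=[[0,0,0],[0,0,0],[0,0,0],[0,0,0],[0,0,0]])

```text
clock: 14.98
position: [0.5806, 0.1159, 0.1584]
tool_rot: [-3.141, 0.61, 2.064]
force: [3.7, -3.1, 1.6]
grip_width: 0.0354
finger_force: 70.6
```

Run:
```python
from h import *
T=st();p,d=optics.grab_frame('wrist');cv2.imwrite('pics/touch.png',cv2.resize(p[:240,170:470],(600,480))[:,:,::-1])
Tb=rd(.115);Tu=Tb.copy();Tu[:3,3]+=[0,0,.06];G=np.load('grasp.npy');H=G.copy();H[2,3]+=.2
print('back');T=plan(T,Tb);print('up+go');plan(T,H,n=5)
```

```text
clock 14.9833 dist 0.0556 ey,ez [ 0.0003 -0.0005] Fn 4.62 ang 0.06
back
L [-0.59, -0.01, 0.0] r [-0.0, -0.0, -0.0]
end [0.6027 0.0729 0.1922]
up+go
L [-0.51, -0.19, 0.25] r [-0.015, 0.057, -0.046]
L [-0.51, -0.24, 0.18] r [-0.015, 0.057, -0.046]
L [-0.5, -0.3, 0.11] r [-0.014, 0.057, -0.046]
L [-0.48, -0.34, 0.04] r [-0.015, 0.057, -0.047]
L [-0.45, -0.39, -0.04] r [-0.014, 0.056, -0.046]
end [ 0.6526 -0.2164  0.2375]
```

View pics/touch.png

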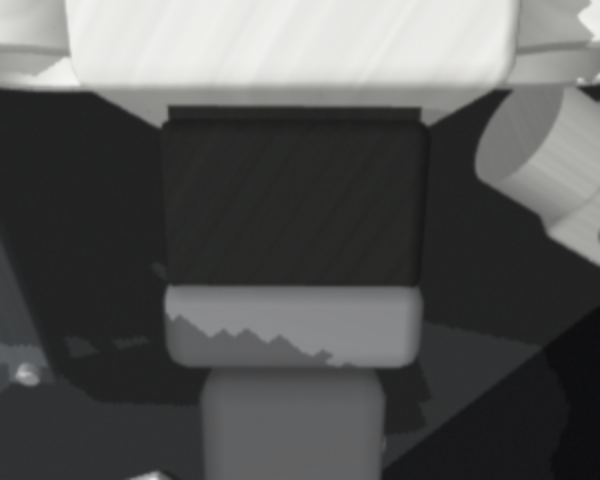

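The touch view shows the nose (columns 163–428, centre 295) square on the block (columns 70–518, centre 294), pressed with about 6 N and held for 2.9 s. Now I retract and go back.

apply_moves(linear=[[-0.1,0,0],[-0.22,0,0],[-0.34,0,0],[-0.46,0,0],[-0.59,-0.01,0]], delta_rot=[[0,0,0],[0,0,0],[0,0,0],[0,0,0],[0,0,0]])

```text
clock: 15.45
position: [0.6031, 0.0718, 0.193]
tool_rot: [3.142, 0.61, 2.064]
force: [0.1, -0.2, -3.2]
grip_width: 0.0352
finger_force: 70.4
```

apply_moves(linear=[[-0.1,-0.04,0.05],[-0.2,-0.08,0.1],[-0.31,-0.11,0.15],[-0.41,-0.15,0.2],[-0.51,-0.19,0.25]], delta_rot=[[-0.003,0.011,-0.009],[-0.006,0.023,-0.018],[-0.009,0.034,-0.028],[-0.012,0.046,-0.037],[-0.015,0.057,-0.046]])

```text
clock: 15.87
position: [0.6128, 0.0129, 0.2018]
tool_rot: [-3.115, 0.488, 2.175]
force: [0.1, 0.3, -2.1]
grip_width: 0.0355
finger_force: 70.5
```

apply_moves(linear=[[-0.1,-0.05,0.04],[-0.2,-0.1,0.07],[-0.31,-0.14,0.11],[-0.41,-0.19,0.14],[-0.51,-0.24,0.18]], delta_rot=[[-0.003,0.011,-0.009],[-0.006,0.023,-0.018],[-0.009,0.034,-0.028],[-0.012,0.046,-0.037],[-0.015,0.057,-0.046]])

```text
clock: 16.28
position: [0.6228, -0.0449, 0.2105]
tool_rot: [-3.105, 0.366, 2.277]
force: [0.3, -0.5, -2.0]
grip_width: 0.0354
finger_force: 70.5
```

apply_moves(linear=[[-0.1,-0.06,0.02],[-0.2,-0.12,0.04],[-0.3,-0.18,0.07],[-0.4,-0.24,0.09],[-0.5,-0.3,0.11]], delta_rot=[[-0.003,0.011,-0.009],[-0.006,0.023,-0.018],[-0.008,0.034,-0.028],[-0.011,0.046,-0.037],[-0.014,0.057,-0.046]])

```text
clock: 16.7
position: [0.632, -0.103, 0.219]
tool_rot: [-3.105, 0.243, 2.373]
force: [0.2, 0.3, -2.0]
grip_width: 0.0351
finger_force: 70.5
```

apply_moves(linear=[[-0.1,-0.07,0.01],[-0.19,-0.14,0.02],[-0.29,-0.2,0.02],[-0.38,-0.27,0.03],[-0.48,-0.34,0.04]], delta_rot=[[-0.003,0.011,-0.009],[-0.006,0.023,-0.019],[-0.009,0.034,-0.028],[-0.012,0.046,-0.038],[-0.015,0.057,-0.047]])

```text
clock: 17.12
position: [0.6421, -0.1603, 0.228]
tool_rot: [-3.119, 0.121, 2.47]
force: [-0.5, -0.5, -3.4]
grip_width: 0.0353
finger_force: 70.5
```

apply_moves(linear=[[-0.12,-0.1,-0.01],[-0.24,-0.2,-0.02],[-0.36,-0.31,-0.03],[-0.45,-0.39,-0.04],[-0.45,-0.39,-0.04]], delta_rot=[[-0.004,0.015,-0.012],[-0.007,0.03,-0.024],[-0.011,0.045,-0.036],[-0.014,0.056,-0.046],[-0.014,0.056,-0.046]])

```text
clock: 17.53
position: [0.6522, -0.2218, 0.2377]
tool_rot: [-3.141, 0.003, 2.561]
force: [-0.1, -1.4, -3.2]
grip_width: 0.0351
finger_force: 70.5
```

apply_moves(linear=[[0,0,0],[0,0,0],[0,0,0],[0,0,0],[0,0,0]], delta_rot=[[0,0,0],[0,0,0],[0,0,0],[0,0,0],[0,0,0]])

```text
clock: 17.95
position: [0.6526, -0.2159, 0.2378]
tool_rot: [3.141, 0.003, 2.565]
force: [-0.1, 0.3, -2.6]
grip_width: 0.0349
finger_force: 70.5
```

Run:
```python
from h import *
s=monitor.observe();print(s['position'],s['tool_rot'],s['force'],s['clock']);G=np.load('grasp.npy')
H=G.copy();H[2,3]+=.09;T=plan(tool(s),H,nd=3);plan(T,G)
```

```text
[ 0.65256714 -0.21588554  0.23775315] [3.14143898e+00 3.05563870e-03 2.56529621e+00] [-0.10129134  0.27273662 -2.56053944] 17.95
L [0.001, -0.004, 0.553] r [-0.0, 0.0002, -0.0]
L [0.0, -0.004, 0.554] r [-0.0001, 0.0003, -0.0001]
end [ 0.6523 -0.2167  0.1271]
L [0.0, -0.0, 0.9] r [0.0, -0.0, 0.0]
end [ 0.6525 -0.2167  0.0371]
```

apply_moves(linear=[[0,0,0.25],[0,0,0.5],[0,0,0.75],[0,-0.01,1],[0,-0.01,1]], delta_rot=[[0,0,0],[0,0,0],[0,0,0],[0,0,0],[0,0,0]])

```text
clock: 18.37
position: [0.6499, -0.2169, 0.1329]
tool_rot: [-3.14, -0.003, 2.565]
force: [-1.1, -0.2, -2.4]
grip_width: 0.0356
finger_force: 70.4
```

apply_moves(linear=[[0,0,0.15],[0,0,0.3],[0,0,0.45],[0,0,0.55],[0,0,0.6]], delta_rot=[[0,0,0],[0,0,0],[0,0,0],[0,0,0],[0,0,0]])

```text
clock: 18.78
position: [0.6518, -0.2173, 0.0757]
tool_rot: [-3.141, 0.001, 2.565]
force: [-0.5, -0.2, -2.7]
grip_width: 0.0353
finger_force: 70.7
```

apply_moves(linear=[[0,0,0.08],[0,0,0.16],[0,0,0.24],[0,0,0.32],[0,0,0.37]], delta_rot=[[0,0,0],[0,0,0],[0,0,0],[0,0,0],[0,0,0]])

```text
clock: 19.2
position: [0.6522, -0.2175, 0.0394]
tool_rot: [-3.142, 0.002, 2.564]
force: [-0.3, -0.3, -3.7]
grip_width: 0.035
finger_force: 70.7
```

apply_moves(linear=[[0,0,0],[0,0,0],[0,0,0],[0,0,0],[0,0,0]], delta_rot=[[0,0,0],[0,0,0],[0,0,0],[0,0,0],[0,0,0]])

```text
clock: 19.62
position: [0.6527, -0.2176, 0.0409]
tool_rot: [3.141, 0.003, 2.564]
force: [0.0, -0.3, -2.5]
grip_width: 0.0351
finger_force: 70.7
```

apply_moves(linear=[[0,0,0.01],[0,0.01,0.02],[0,0.01,0.03],[0,0.01,0.035],[0,0.01,0.035]], delta_rot=[[0,0,0],[0,0,0],[0,0,0],[0,0,0],[0,0,0]])

```text
clock: 20.03
position: [0.6531, -0.2165, 0.0372]
tool_rot: [3.141, 0.003, 2.565]
force: [-1.8, 2.0, 1.0]
grip_width: 0.0353
finger_force: 71.2
```

apply_moves(linear=[[0,0,0],[0,0,0],[0,0,0],[0,0,0],[0,0,0]], delta_rot=[[0,0,0],[0,0,0],[0,0,0],[0,0,0],[0,0,0]])

```text
clock: 20.45
position: [0.6531, -0.2165, 0.0371]
tool_rot: [3.141, 0.003, 2.565]
force: [-2.5, 3.1, 4.0]
grip_width: 0.0351
finger_force: 71.3
```

It is seated, with a light upward force on the tool and the height matching the pick. I open and withdraw.

apply_moves(linear=[[0,0,0],[0,0,0],[0,0,0],[0,0,0],[0,0,0]], delta_rot=[[0,0,0],[0,0,0],[0,0,0],[0,0,0],[0,0,0]], gripper=1)

```text
clock: 20.87
position: [0.653, -0.2168, 0.0369]
tool_rot: [3.141, 0.003, 2.564]
force: [0.1, -0.4, 0.1]
grip_width: 0.0854
finger_force: 0.0
```

apply_moves(linear=[[0,0,0],[0,0,0],[0,0,0],[0,0,0],[0,0,0]], delta_rot=[[0,0,0],[0,0,0],[0,0,0],[0,0,0],[0,0,0]])

```text
clock: 21.28
position: [0.653, -0.2167, 0.037]
tool_rot: [3.141, 0.003, 2.564]
force: [0.4, 0.4, -0.2]
grip_width: 0.0854
finger_force: 0.0
```

apply_moves(linear=[[0,0,-0.1],[0,0,-0.25],[0,0,-0.5],[0,0,-0.75],[0,0,-0.75]], delta_rot=[[0,0,0],[0,0,0],[0,0,0],[0,0,0],[0,0,0]])

```text
clock: 21.7
position: [0.6553, -0.2169, 0.1185]
tool_rot: [3.139, 0.009, 2.564]
force: [0.3, 0.2, 0.7]
grip_width: 0.0853
finger_force: 0.0
```

apply_moves(linear=[[0,0,-0.25],[0,0,-0.5],[0,0,-0.75],[0,0,-1],[0,0,-1]], delta_rot=[[0,0,0],[0,0,0],[0,0,0],[0,0,0],[0,0,0]])

```text
clock: 22.12
position: [0.6546, -0.2165, 0.2187]
tool_rot: [3.139, 0.01, 2.564]
force: [0.4, 0.3, -0.6]
grip_width: 0.0853
finger_force: 0.0
```

apply_moves(linear=[[0,0,0],[0,0,0],[0,0,0],[0,0,0],[0,0,0]], delta_rot=[[0,0,0],[0,0,0],[0,0,0],[0,0,0],[0,0,0]])

```text
clock: 22.53
position: [0.6523, -0.2164, 0.2114]
tool_rot: [3.142, 0.002, 2.565]
force: [0.1, 0.2, -0.1]
grip_width: 0.0854
finger_force: 0.0
```

Run:
```python
from h import *
s=monitor.observe();print(s['position'],s['force'],s['grip_width'],s['clock']);p,d=optics.grab_frame('wrist');cv2.imwrite('pics/end.png',p[:,:,::-1])
```

```text
[ 0.65234639 -0.21636822  0.21138287] [ 0.05284525  0.1764983  -0.13192762] 0.08536652140053129 22.5333
```

View pics/end.png

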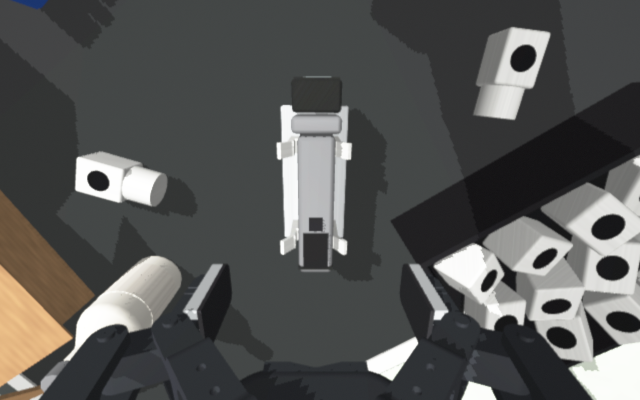

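The reader lies straight in both saddles (316,170) with the nose at the top, as before. The gripper is open and clear.

```bash
python3 -c "
from h import *
print(workorder.job_done())"
```

```text
the job is handed in; nothing more can be done
None
```

I read the code on the eared block, pressing with about 6 N (nose in by about 5 mm) and holding for 2.9 s, then laid the reader back in its cradle, let go and handed the job in at about 22.5 s; the hand-in returned no verdict.

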